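# Send the unfinished board back to rework and shut the tester on the finished ones

### The arm

A 6-joint arm with a two-finger parallel gripper is mounted at the origin on the work surface. World frame = base frame: x ahead of the robot, y to its left, z up, the work surface at z = 0. Lengths are in m, angles in degrees, forces in N, time in s.
With the tool pointing down it reaches from about 0.4 to 0.825 m from the base axis. Payload 7 kg.
Tool frame: the origin (TCP) lies on the centre line of the jaws, within the pads' length; the fingertips stand 8 mm ahead of it and the grasp point (between the pads) lies 11 mm behind it (r.tcp_to_tips is the distance from the TCP to the fingertips, in m); z points along the fingers, y is the direction in which the jaws open and shut (so a half turn about z gives the same grasp; the last joint's range is limited). The gripper opens to 88 mm and grips with 3 to 60 N. Pads are 19 mm wide; open, the fingers measure 130 mm over their backs; the gripper's body (78 mm by 193 mm) begins 47 mm behind the grasp point.
Start: joints at [-52.019, 20.546, 0.682, 0, -70.136, -16.507], TCP at [0.247, -0.628, 0.235] pointing down, gripper open.
Joint ranges: [-176.03, 176.03], [-82.01, 121.73], [-58.28, 71.71], [-173.87, 95.51], [-174.79, -0.11], [-173.66, 173.66]. Speed limits (degrees/s): [136.94, 136.94, 172.46, 180, 180, 180].

### API

Orientations are given as [roll, pitch, yaw] about the fixed x, y, z axes, in that order (R = Rz(yaw) Ry(pitch) Rx(roll)).
In Python, from plant import r gives the robot as it stands.
- The arm moves only by the tool drive_tool, never from a script. Its argument "plan" is text: rows parted by semicolons, each of 4 numbers parted by spaces: the shift along the tool's x, y, z in cm, then the turn about the tool's z in rad. A call has 1 to 8 rows; each row is the pose to reach, as a shift and turn from the pose commanded when the call began, along the tool's axes at that moment; what a row does not reach only later rows make up. A row lasts 1/8 s, in which the tool goes at most 62.5 mm and 10.7 degrees, less where a joint would pass 70% of its speed; a pose out of reach is approached as far as the arm can. A call with a gripper value outside its range is refused whole. "fingers" is the closure, from -1 (fully open) to 1 (shut), set as the call begins (left out, the last holds). The fingers move at their own pace and stop on an object; "squeeze" is the grip in N (left out, the last holds). Time passes only in rows, so rows that repeat a pose let the fingers close. It gives the time, the measured TCP pose, the force and the opening at its end, in the units of the state.
- r.get_state(): the state, without advancing time (a new reading comes with each control period).
- r.capture(name): name is "side" or "top" or "wrist"; returns a dict with "frame" (400x640x3 uint8, red, green, blue), "fovy" (degrees; the focal length in pixels is half the picture's height over the tangent of half this angle, whatever the lens; pixels are square), "cx", "cy" (the principal point, pixels), "rvec" (rotation vector, rad) and "tvec" (3), from world to camera coordinates, as OpenCV has them. Camera axes: x right, y down, z forward; pixel columns grow to the right and rows downward; lengths in m; the calibration is good to about 2 mm. The wrist camera is an equidistant fisheye: a pixel r from the principal point sees the ray r / f radians off the axis. A picture is of the moment at which its call begins. There is no depth.
- r.close_job(): hands the job in, once; it reports no verdict.
The state is a dict: "time_s": time; "joints": joint angles; "qd": joint speeds; "joint_torque": joint torques, N m; "tcp_pos": TCP position; "eef_rot": TCP orientation; "contact_force": force on the tool from outside, world axes, zero at the start; "moment": the same for the moment, N m; "gripper_width": finger opening in m.
Only numpy, scipy, OpenCV 4.12 (cv2) and the standard library are available. Lean on these libraries where they do the work, as an engineer would, in place of code of your own. Each camera call takes 0.05 s, during which the arm holds its last target. There are 200 camera calls.

### The job

Three reworked boards lie in the tester, but one of them still lacks its transformer (the block behind the finned cooler). Take that board out by its cooler and lay it gently, without dropping it, level in the preheater's board holder, lengthwise from rail to rail with both ends down on the ledges between the lips. Press the covers of the two complete boards down until the catches hold them fully shut, leave the emptied nest's cover standing open, and do not shift the tin, the solder spool or the bottle.

Things in the scene. Friction and masses are not known exactly. Their poses are not given: they have to be found in the camera images.
- tester: Grey board tester: fixed console 200 deep (x), 450 wide (y), 45 mm high, front towards -x, origin under its centre. Three equal nests on top, 150 mm apart in y, each with its own cover hinged at the back. Behind each, two hinge cheeks rise to 99 mm, 62 mm either side of its middle; in front, a catch housing (34 wide, 15 deep, 88 mm ahead of the centre) rises to 79 mm.
- nest1 (a point): Centre of the right (-y) nest of the tester, at the height of the underside of a board lying in it; axes as the tester's. A board rests on two bars, 50 mm above the bench; corner guides 8 mm higher leave it 2.5 mm of play all round.
- cover1 (a joint): Cover of nest1: 0 rad level and shut, grows opening, stop 1.75. Black frame, clear pane, 112 wide, 8 thick, from 4 to 146 mm from the hinge line, and in front a tab 36 wide, 12 thick, to 170 mm; the hinge line runs in the plate's middle plane. The hinge is stiff: the cover stays where it is left (about 2 N at the tab moves it), but below about 0.5 rad a spring lifts it again unless it is caught.
- cover1_hinge (a point): Middle of the hinge line of cover1, 90 mm above the bench, 85 mm behind the nest's centre; axes as the tester's (does not turn with the cover).
- cover1_tab (a point): On cover1's tab, middle of its outer face (the upper one when shut), 160 mm from the hinge line; moves with the cover, x axis along the cover from tab to hinge, z out of the outer face.
- nest2 (a point): Centre of the middle nest of the tester, at the height of the underside of a board lying in it; axes as the tester's. Otherwise as nest1.
- cover2 (a joint): Cover of nest2: 0 rad level and shut, grows opening, stop 1.75. Same build as cover1. To shut it, press it past the catch over the last 0.1 rad (about 6 N at the tab) to the stop at 0; a sprung ball then holds it below 0.02 rad.
- cover2_hinge (a point): Middle of the hinge line of cover2, 90 mm above the bench, 85 mm behind the nest's centre; axes as the tester's (does not turn with the cover).
- cover2_tab (a point): On cover2's tab, middle of its outer face (the upper one when shut), 160 mm from the hinge line; moves with the cover, x axis along the cover from tab to hinge, z out of the outer face.
- nest3 (a point): Centre of the left (+y) nest of the tester, at the height of the underside of a board lying in it; axes as the tester's. Otherwise as nest1.
- cover3 (a joint): Cover of nest3: 0 rad level and shut, grows opening, stop 1.75. As the others. Inside each cover four 8 mm pushers stand out to 35 mm from its middle plane, 35 and 130 mm from the hinge line, 37 mm either side; the catch nose stands out 25 mm at 153 mm. A board lifted straight up can catch on the pushers of its upright cover: draw it forward as it rises.
- cover3_hinge (a point): Middle of the hinge line of cover3, 90 mm above the bench, 85 mm behind the nest's centre; axes as the tester's (does not turn with the cover).
- cover3_tab (a point): On cover3's tab, middle of its outer face (the upper one when shut), 160 mm from the hinge line; moves with the cover, x axis along the cover from tab to hinge, z out of the outer face.
- board_a: Green circuit board 110 (x) x 84 (y) x 3 mm, about 220 g; origin at the centre of its underside, z out of the component side. Grip it by its finned aluminium cooler: 50 long (x), 36 wide (y), top 29 mm above the underside, in mid-width, centred 25 mm towards -x. COMPLETE: behind the cooler its transformer, 34 x 40 mm, top 27 mm up, centred 28 mm towards +x.
- board_b: Green circuit board 110 (x) x 84 (y) x 3 mm, about 220 g; origin at the centre of its underside, z out of the component side. Grip it by its finned aluminium cooler: 50 long (x), 36 wide (y), top 29 mm above the underside, in mid-width, centred 25 mm towards -x. COMPLETE, the same as board_a.
- board_c: Green circuit board 110 (x) x 84 (y) x 3 mm, about 170 g; origin at the centre of its underside, z out of the component side. Grip it by its finned aluminium cooler: 50 long (x), 36 wide (y), top 29 mm above the underside, in mid-width, centred 25 mm towards -x. INCOMPLETE: only the flat outline of the transformer. The boards start in the nests, shuffled, +x away from the tester's front.
- preheater: Black preheater box, fixed, 260 (x) x 220 (y) mm, top 62 mm above the bench, front with display towards -x; origin under its centre on the bench. It carries the board holder: two aluminium rails, 206 mm long, along y. Four black thumb knobs, 20 mm thick, tops 120 mm above the bench, stand on the rail ends, 67 mm in x and 94 mm in y from the middle.
- holder (a point): Middle of the board holder, at the height of the rails' inner ledges (90 mm above the bench), where the underside of a board laid in it comes; axes as the preheater's. Ledges 16 mm wide, 86 mm apart in x; outside each a lip 8 mm higher; the lips are 118 mm apart, so a 110 mm board laid with its x across the rails rests with both ends on the ledges.
- hot_air_stand: Fixed obstacle: base 100 x 100 x 12 mm, origin under its centre, column 312 mm high 20 mm towards +x of it, and a black hot-air gun 40 mm thick hanging 62 mm towards -x of it, from 148 to 340 mm above the bench.
- tin: Bystander: round tip-cleaner tin, 70 mm in diameter, 34 mm high; origin at the centre of its underside.
- spool: Bystander: upright spool of solder, 60 mm in diameter, 50 mm high; origin at the centre of its underside.
- bottle: Bystander: white flux bottle, 48 mm in diameter, 130 mm high; origin at the centre of its underside.
Mind the look-alikes: they are no part of the job. Leave any orange or yellow look-alike of the board_c alone.

How it is judged (in metres and radians):
At the end, for the whole second after the job is handed in: board_a and board_b in nests (6 mm, height 4 mm) under covers held shut (below 0.03 rad); the third cover open (above 0.8 rad); board_c at rest in the holder: 8 mm across the rails, 35 mm along them, 4 mm in height, level to 0.05 rad, square to 0.12 rad, either end first ((((horizontal distance between board_a and nest1 below 0.006 m and z of board_a in the frame of nest1 between -0.004 and 0.004 m) and value of joint cover1 below 0.03 rad) or ((horizontal distance between board_a and nest2 below 0.006 m and z of board_a in the frame of nest2 between -0.004 and 0.004 m) and value of joint cover2 below 0.03 rad) or ((horizontal distance between board_a and nest3 below 0.006 m and z of board_a in the frame of nest3 between -0.004 and 0.004 m) and value of joint cover3 below 0.03 rad)) and (((horizontal distance between board_b and nest1 below 0.006 m and z of board_b in the frame of nest1 between -0.004 and 0.004 m) and value of joint cover1 below 0.03 rad) or ((horizontal distance between board_b and nest2 below 0.006 m and z of board_b in the frame of nest2 between -0.004 and 0.004 m) and value of joint cover2 below 0.03 rad) or ((horizontal distance between board_b and nest3 below 0.006 m and z of board_b in the frame of nest3 between -0.004 and 0.004 m) and value of joint cover3 below 0.03 rad)) and ((horizontal distance between board_a and nest1 below 0.006 m and z of board_a in the frame of nest1 between -0.004 and 0.004 m) or (horizontal distance between board_b and nest1 below 0.006 m and z of board_b in the frame of nest1 between -0.004 and 0.004 m) or value of joint cover1 above 0.8 rad) and ((horizontal distance between board_a and nest2 below 0.006 m and z of board_a in the frame of nest2 between -0.004 and 0.004 m) or (horizontal distance between board_b and nest2 below 0.006 m and z of board_b in the frame of nest2 between -0.004 and 0.004 m) or value of joint cover2 above 0.8 rad) and ((horizontal distance between board_a and nest3 below 0.006 m and z of board_a in the frame of nest3 between -0.004 and 0.004 m) or (horizontal distance between board_b and nest3 below 0.006 m and z of board_b in the frame of nest3 between -0.004 and 0.004 m) or value of joint cover3 above 0.8 rad) and x of board_c in the frame of holder between -0.008 and 0.008 m and y of board_c in the frame of holder between -0.035 and 0.035 m and z of board_c in the frame of holder between -0.004 and 0.004 m and angle between board_c's own z axis and vertical below 0.05 rad and angle between the x axis of board_c and the x axis of holder, either way round below 0.12 rad and linear speed of board_c below 0.02 m/s); the robot touches nothing.
It fails at once if the tin is shifted by more than 30 mm (distance of tin from where it was at the start of the episode above 0.03 m).
It fails at once if the spool is shifted by more than 30 mm (distance of spool from where it was at the start of the episode above 0.03 m).
It fails at once if the bottle is shifted by more than 30 mm (distance of bottle from where it was at the start of the episode above 0.03 m).
It fails at once if the incomplete board is dropped or thrown (faster than 0.5 m/s while the fingers do not touch it) (linear speed of board_c above 0.5 m/s and contact force between the fingers and board_c below 0.01 N).
It also fails if it takes over 64 s, if anything falls off the work surface, if the arm or the gripper's body presses on something with over 40 N, if the wrist force passes 120 N, or if a joint passes its speed limit or range.

## Working session

There is one attempt and no reset: what is moved stays moved. The work goes in short steps, Python scripts to look and compute and a tool call to move; the robot and the scene stay as the last step left them, time stands still between calls to the robot, and variables do not carry over. Pictures are saved under pics/ and viewed, about 8 in all and at most 12, crops included, and the job is handed in when it is done.

Besides the shell and the picture viewer there is one more tool, called as name(argument=value, ...), one argument or row to a line, values as JSON. drive_tool: Moves the arm, as the interface text tells. Its arguments: {"type":"object","properties":{"plan":{"type":"string"},"fingers":{"type":"number"},"squeeze":{"type":"number"}},"required":["plan"]}

```bash
ls; mkdir -p pics
cat > h.py <<'E'
import numpy as np, cv2
from plant import r
def cap(n,save=None):
    c=r.capture(n)
    if save: cv2.imwrite('pics/'+save+'.png',c['frame'][:,:,::-1])
    np.savez('/tmp/'+(save or n)+'.npz',**c)
    return c
def cam(c):
    R=cv2.Rodrigues(np.array(c['rvec'],float))[0];t=np.array(c['tvec'],float).ravel()
    f=200/np.tan(np.radians(float(c['fovy']))/2)
    return R,t,f,float(c['cx']),float(c['cy'])
def ray(c,u,v,fish=False):
    R,t,f,cx,cy=cam(c);d=np.array([(u-cx)/f,(v-cy)/f,1.])
    if fish:
        a=np.hypot(d[0],d[1]);d=np.array([d[0]/a*np.sin(a),d[1]/a*np.sin(a),np.cos(a)]) if a>1e-9 else d
    return -R.T@t,R.T@d
def onz(c,u,v,z,fish=False):
    o,d=ray(c,u,v,fish);return o+d*(z-o[2])/d[2]
def proj(c,p,fish=False):
    R,t,f,cx,cy=cam(c);q=R@np.array(p,float)+t
    if fish:
        a=np.arctan2(np.hypot(q[0],q[1]),q[2]);n=np.hypot(q[0],q[1]);return np.array([cx+f*a*q[0]/n,cy+f*a*q[1]/n])
    return np.array([cx+f*q[0]/q[2],cy+f*q[1]/q[2]])
E
python3 - <<'E'
from h import *
a=cap('top','top0');b=cap('side','side0')
for c in(a,b):
    R,t,f,cx,cy=cam(c);print(f,cx,cy,-R.T@t,R[2])
print(r.get_state(), r.tcp_to_tips)
E
```

```text
pics
435.28943657487656 330.56700104797534 203.19716335183247 [ 0.45157461 -0.03944488  1.40299526] [ 0.05716369  0.00215762 -0.99836249]
520.3759574958799 319.21701591887404 196.6472759826974 [0.40660584 1.00233293 0.97636782] [ 0.07867085 -0.76704207 -0.63675534]
{'time_s': 0.1, 'joints': array([-5.20193609e+01,  2.05876401e+01,  6.39920081e-01, -1.65312106e-02,
       -7.01351640e+01, -1.65071469e+01]), 'qd': array([-0.05133912, -0.10692355,  0.05669986,  0.18699235,  0.0832461 ,
       -0.1302527 ]), 'joint_torque': array([-2.15416549e-03, -5.84163165e+01,  2.93753135e+01,  7.01555416e+00,
        1.01792993e-02, -6.19488196e-05]), 'tcp_pos': array([ 0.24692302, -0.62777375,  0.23372348]), 'eef_rot': array([ 1.79916116e+02, -8.65151430e-03, -1.58532130e+02]), 'contact_force': array([ 0.3103057 , -0.85231946,  0.14420562]), 'moment': array([ 0.08046096, -0.03624082, -0.03034215]), 'gripper_width': 0.08760112124896632} 0.008
```

View pics/top0.png

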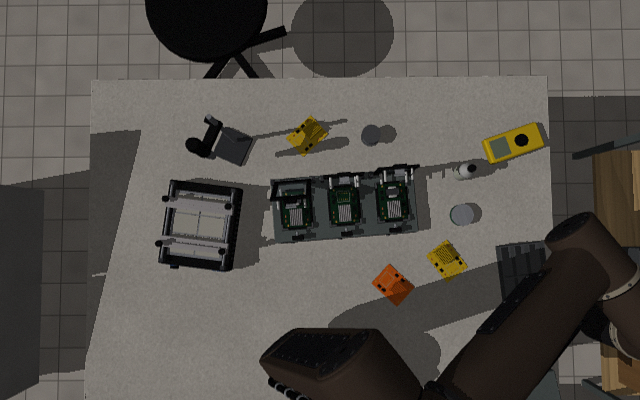

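View pics/side0.png

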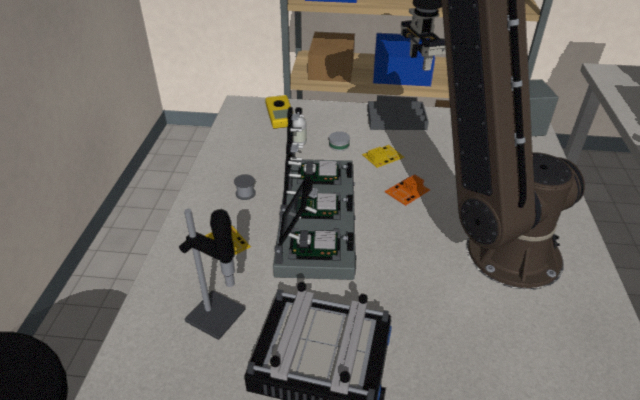

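Run:
```python
from h import *
a=np.load('/tmp/top0.npz');b=np.load('/tmp/side0.npz')
for p in([0,0,0],[.5,0,0],[.5,.3,0],[.5,-.3,0]): print(p,proj(a,p),proj(b,p))
A=a['frame'][155:250,262:432,::-1];B=b['frame'][150:280,268:364,::-1]
A=cv2.resize(A,None,fx=4.6,fy=4.6,interpolation=cv2.INTER_CUBIC);B=cv2.resize(B,None,fx=4.6,fy=4.6,interpolation=cv2.INTER_CUBIC)
A=np.clip(A*1.5,0,255).astype('uint8');B=np.clip(B*1.5,0,255).astype('uint8')
cv2.imwrite('pics/cA.png',A);cv2.imwrite('pics/cB.png',B);print(A.shape,B.shape)
```

```text
[0, 0, 0] [320.73057407 371.42227336] [512.94890153 253.2304788 ]
[0.5, 0, 0] [319.37409932 213.19075336] [322.42385902 238.3127824 ]
[0.5, 0.3, 0] [226.38687233 214.13280131] [308.85237401 331.11017733]
[0.5, -0.3, 0] [412.44713295 212.24783611] [332.15876915 171.74863712]
(437, 782, 3) (598, 442, 3)
```

View pics/cA.png

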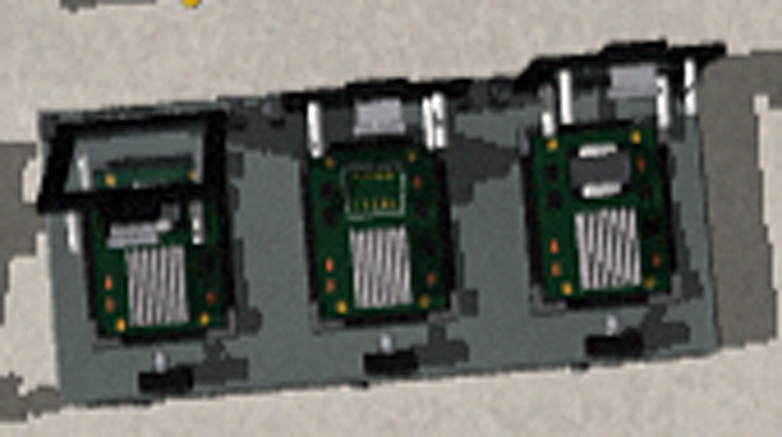

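View pics/cB.png

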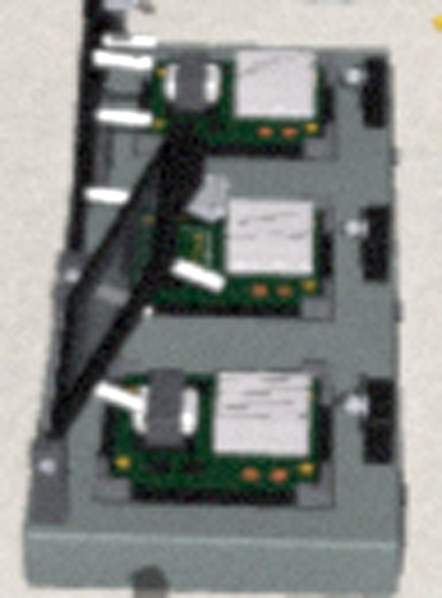

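Run:
```python
from h import *
a=np.load('/tmp/top0.npz');b=np.load('/tmp/side0.npz')
A=lambda u,v:(262+u/4.6,155+v/4.6)
for n,p in dict(c1=(609,249),c2=(381,267),c3=(158,286)).items(): print(n,onz(a,*A(*p),.079).round(4))
B=lambda u,v:(268+u/4.6,150+v/4.6)
for n,p in dict(c1=(278,85),c2=(270,236),c3=(264,413)).items(): print('side',n,onz(b,*B(*p),.079).round(4))
for n,p in dict(h1=(614,345),h2=(392,362),h3=(166,380)).items(): print(n,onz(a,*A(*p),.079).round(4))
for n,p,z in (('tin',(462,214),.034),('spool',(372,135),.05),('bottle',(470,168),.13)): print(n,onz(a,*p,z).round(3))
def cr(c,x,y,w,h,s,n):
    I=cv2.resize(c['frame'][y:y+h,x:x+w,::-1],None,fx=s,fy=s,interpolation=cv2.INTER_CUBIC);I=np.clip(I*1.6,0,255).astype('uint8')
    return I
I=cr(a,150,170,100,110,4,'');J=cr(b,240,280,160,110,2.6,'')
H=max(I.shape[0],J.shape[0]);O=np.zeros((H,I.shape[1]+J.shape[1],3),'uint8');O[:I.shape[0],:I.shape[1]]=I;O[:J.shape[0],I.shape[1]:]=J
cv2.imwrite('pics/pre.png',O);print(O.shape)
```

```text
c1 [ 0.5073 -0.2306  0.079 ]
c2 [ 0.4969 -0.0797  0.079 ]
c3 [0.4859 0.0679 0.079 ]
side c1 [ 0.5045 -0.2092  0.079 ]
side c2 [ 0.4955 -0.0614  0.079 ]
side c3 [0.4847 0.0854 0.079 ]
h1 [ 0.4439 -0.2327  0.079 ]
h2 [ 0.4342 -0.0862  0.079 ]
h3 [0.4238 0.063  0.079 ]
tin [ 0.492 -0.449  0.034]
spool [ 0.742 -0.169  0.05 ]
bottle [ 0.624 -0.448  0.13 ]
(440, 816, 3)
```

View pics/pre.png

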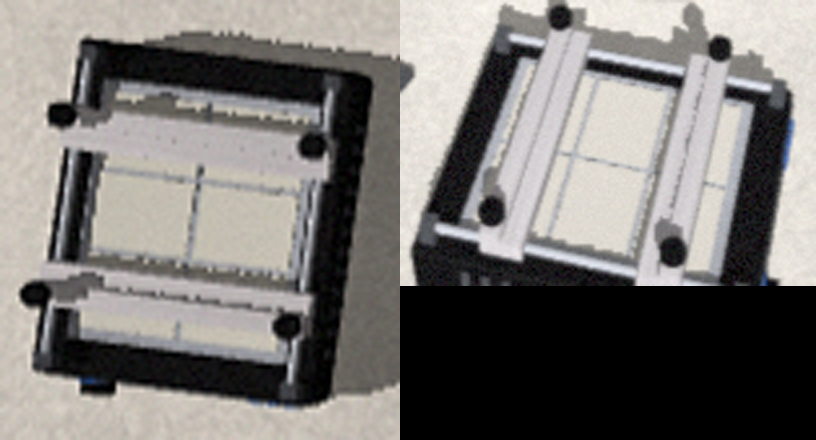

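Run:
```python
from h import *
a=np.load('/tmp/top0.npz');b=np.load('/tmp/side0.npz')
K=[(62,114),(312,146),(36,294),(287,326)]
P=np.array([onz(a,150+u/4,170+v/4,.118) for u,v in K])
print(P.round(4),P.mean(0).round(4))
for i,j in((0,1),(2,3),(2,0),(3,1)):
    d=P[j]-P[i];print(np.linalg.norm(d).round(4),np.degrees(np.arctan2(d[1],d[0])).round(2))
Q=[(560,14),(720,47),(491,208),(673,249)]
S=np.array([onz(b,240+(u-400)/2.6,280+v/2.6,.118) for u,v in Q]);print(S.round(4),S.mean(0).round(4))
# cover3 tab from top+side: hinge and angles
xh=np.array([np.cos(np.radians(4.1)),np.sin(np.radians(4.1)),0]);yh=np.array([-xh[1],xh[0],0])
n2=np.array([.5216,-.079,0])
for k in (1,2,3):
    h=n2+yh*.15*(k-2)+xh*.085+[0,0,.09];print(k,h.round(4))
    for th in ((.8,1.0,1.2) if k==3 else (1.5,1.6,1.7)):
        for r_ in (.146,):
            for s in(-.056,.056):
                p=h+yh*s-xh*np.cos(th)*r_+np.array([0,0,np.sin(th)*r_])
                u=proj(a,p);v=proj(b,p);print(th,s,((u-[262,155])*4.6).round(),((v-[268,150])*4.6).round())
```

```text
[[0.5441 0.4521 0.118 ]
 [0.5185 0.2668 0.118 ]
 [0.4114 0.4697 0.118 ]
 [0.3862 0.2847 0.118 ]] [0.465  0.3683 0.118 ]
0.1871 -97.87
0.1867 -97.78
0.1338 -7.56
0.1335 -7.72
[[0.5186 0.2701 0.118 ]
 [0.3858 0.2901 0.118 ]
 [0.544  0.4562 0.118 ]
 [0.4111 0.4746 0.118 ]] [0.4649 0.3728 0.118 ]
1 [ 0.6171 -0.2225  0.09  ]
1.5 -0.056 [727.  60.] [ 121. -199.]
1.5 0.056 [537.  76.] [ 107. -102.]
1.6 -0.056 [725.  35.] [  97. -200.]
1.6 0.056 [534.  51.] [  81. -103.]
1.7 -0.056 [722.  11.] [  73. -199.]
1.7 0.056 [532.  27.] [  56. -102.]
2 [ 0.6064 -0.0729  0.09  ]
1.5 -0.056 [472.  81.] [101. -66.]
1.5 0.056 [282.  97.] [85. 49.]
1.6 -0.056 [470.  56.] [ 76. -67.]
1.6 0.056 [280.  72.] [57. 48.]
1.7 -0.056 [468.  32.] [ 50. -66.]
1.7 0.056 [278.  48.] [30. 49.]
3 [0.5957 0.0767 0.09  ]
0.8 -0.056 [232. 260.] [254. 159.]
0.8 0.056 [ 47. 275.] [248. 299.]
1.0 -0.056 [228. 220.] [211. 130.]
1.0 0.056 [ 40. 236.] [201. 270.]
1.2 -0.056 [223. 175.] [161. 109.]
1.2 0.056 [ 34. 191.] [148. 248.]
```

```bash
cat >> h.py <<'E'
YT=np.radians(4.1);XH=np.array([np.cos(YT),np.sin(YT),0]);YH=np.array([-XH[1],XH[0],0])
N2=np.array([.5216,-.079,0])
def nest(k,x,y,z): return N2+YH*(.15*(k-2)+y)+XH*x+np.array([0,0,z])
def to(p,yaw=None):
    from scipy.spatial.transform import Rotation as Ro
    s=r.get_state();e=s['eef_rot'];R=Ro.from_euler('xyz',e,degrees=True).as_matrix()
    d=R.T@(np.array(p)-s['tcp_pos'])*100
    t=0 if yaw is None else np.radians(-((yaw-e[2]+180)%360-180))
    return d.round(2),round(float(t),3)
E
python3 - <<'E'
from h import *
p=nest(1,.120,0,.30);print(p,to(p,-175.9))
E
```

```text
[ 0.65201751 -0.22003642  0.3       ] (array([-52.62,  23.13,  -6.6 ]), 0.303)
```

drive_tool(
  plan="0 0 -6 0.1;-6 2.5 -6.6 0.2;-53 23 -6.6 0.3;-53 23 -6.6 0.3;-53 23 -6.6 0.3;-53 23 -6.6 0.3;-53 23 -6.6 0.3;-53 23 -6.6 0.3",
  fingers=1,
  squeeze=20,
)

```text
time_s: 1.1
tcp_pos: [0.5579, -0.3177, 0.3003]
eef_rot: [180.0, -0.0, -175.7]
contact_force: [1.2, -0.8, -0.7]
gripper_width: 0.0133
```

drive_tool(
  plan="0 0 0 0;0 0 0 0",
)

```text
time_s: 1.35
tcp_pos: [0.5568, -0.3191, 0.2999]
eef_rot: [180.0, -0.1, -175.7]
contact_force: [0.1, 0.1, -0.4]
gripper_width: 0.0006
```

Run:
```python
from h import *
p=nest(1,.120,0,.30);print(p,to(p,-175.9),r.get_state()['joints'])
```

```text
[ 0.65201751 -0.22003642  0.3       ] (array([-10.25,   9.16,  -0.02]), 0.004) [-1.24271894e+01  1.56239064e+01  2.12720604e+00 -1.42327999e-04
 -7.65690018e+01 -7.32260392e+01]
```

drive_tool(
  plan="-10 9 0 0;-10 9 0 0;-10 9 0 0;-10 9 0 0;-10 9 5.2 0;-10 9 5.2 0;-10 9 5.2 0",
)

```text
time_s: 2.22
tcp_pos: [0.6496, -0.2239, 0.2505]
eef_rot: [-179.9, 0.1, -175.8]
contact_force: [0.4, -0.1, 1.1]
gripper_width: 0.0006
```

Run:
```python
from h import *
p=nest(1,.120,0,.248);print(p,to(p,-175.9))
c=cap('wrist','w1');d=cap('side','s1')
def cr(c,x,y,w,h,s):
    return np.clip(cv2.resize(c['frame'][y:y+h,x:x+w,::-1],None,fx=s,fy=s,interpolation=cv2.INTER_CUBIC)*1.4,0,255).astype('uint8')
cv2.imwrite('pics/s1c.png',np.hstack([cr(d,230,60,150,200,2.6),cr(c,160,0,325,400,1.3)]))
```

```text
[ 0.65201751 -0.22003642  0.248     ] (array([-0.27,  0.37,  0.25]), 0.002)
```

View pics/s1c.png

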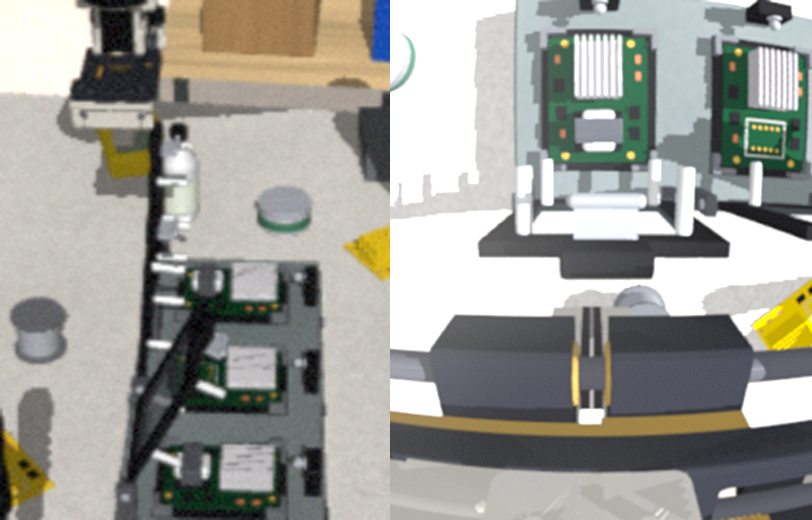

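```bash
cat >> h.py <<'E'
def arc(k,ths,rr=.16):
    s=r.get_state()
    from scipy.spatial.transform import Rotation as Ro
    R=Ro.from_euler('xyz',s['eef_rot'],degrees=True).as_matrix()
    for th in ths:
        p=nest(k,.085-rr*np.cos(th)+.006*np.sin(th)+.0095,0,.09+rr*np.sin(th)+.006*np.cos(th)+.008)
        print(round(th,2),(R.T@(p-s['tcp_pos'])*100).round(1))
E
python3 -c "
from h import *
arc(1,[1.5,1.4,1.3,1.2,1.1,1,.9,.8,.7,.6,.5,.4,.3,.2,.1,.0,-.02])"
```

```text
1.5 [ 2.9  0.3 -0.7]
1.4 [ 4.5  0.3 -0.6]
1.3 [ 6.1  0.3 -0.3]
1.2 [7.6 0.3 0.2]
1.1 [9.1 0.3 0.8]
1 [10.5  0.3  1.5]
0.9 [11.8  0.3  2.4]
0.8 [13.1  0.4  3.4]
0.7 [14.2  0.4  4.5]
0.6 [15.2  0.4  5.7]
0.5 [16.1  0.4  7.1]
0.4 [16.9  0.4  8.5]
0.3 [17.5  0.4 10. ]
0.2 [18.   0.4 11.5]
0.1 [18.3  0.4 13.1]
0.0 [18.4  0.4 14.7]
-0.02 [18.4  0.4 15. ]
```

drive_tool(
  plan="2.9 0.3 -0.5 0;4.5 0.3 -0.5 0;6.1 0.3 -0.3 0;7.6 0.3 0.2 0;9.1 0.3 0.8 0;10.5 0.3 1.5 0;11.8 0.3 2.4 0;11.8 0.3 2.4 0",
)

```text
time_s: 3.32
tcp_pos: [0.5309, -0.2282, 0.2244]
eef_rot: [180.0, -0.0, -175.7]
contact_force: [-0.1, -0.7, 0.6]
gripper_width: 0.0002
```

Run:
```python
from h import *
arc(1,[.9,.8,.7,.6,.5,.4,.3,.2,.15,.1,.0,-.02])
c=cap('wrist','w2');d=cap('side','s2')
def cr(c,x,y,w,h,s):
    return np.clip(cv2.resize(c['frame'][y:y+h,x:x+w,::-1],None,fx=s,fy=s,interpolation=cv2.INTER_CUBIC)*1.4,0,255).astype('uint8')
cv2.imwrite('pics/s2c.png',np.hstack([cr(d,230,60,150,200,2.6),cr(c,160,0,325,400,1.3)]))
```

```text
0.9 [-0.1 -0.1 -0.3]
0.8 [ 1.1 -0.   0.7]
0.7 [ 2.3 -0.   1.9]
0.6 [ 3.3 -0.   3.1]
0.5 [ 4.2 -0.   4.4]
0.4 [ 4.9 -0.   5.9]
0.3 [ 5.5 -0.   7.3]
0.2 [ 6.  -0.   8.9]
0.15 [ 6.1 -0.   9.7]
0.1 [ 6.3 -0.  10.4]
0.0 [ 6.4 -0.  12. ]
-0.02 [ 6.4 -0.  12.4]
```

View pics/s2c.png

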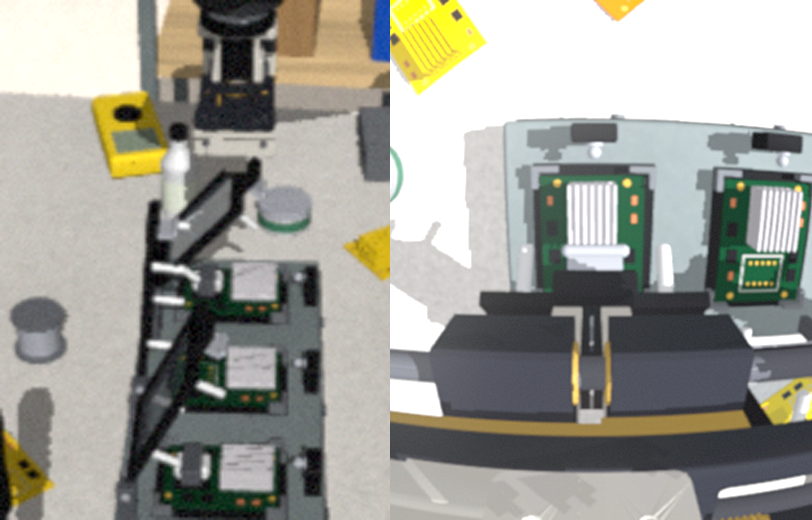

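drive_tool(
  plan="1.1 0 0.7 0;2.3 0 1.9 0;3.3 0 3.1 0;4.2 0 4.4 0;4.9 0 5.9 0;5.5 0 7.3 0;6 0 8.9 0;6.1 0 9.7 0",
)

```text
time_s: 4.42
tcp_pos: [0.4702, -0.2326, 0.1262]
eef_rot: [180.0, -0.1, -175.7]
contact_force: [-0.4, -0.3, 1.1]
gripper_width: 0.0004
```

drive_tool(
  plan="0.2 0 0.8 0;0.3 0 1.6 0;0.3 0 2.4 0;0.3 0 2.7 0;0.3 0 2.7 0",
)

```text
time_s: 5.05
tcp_pos: [0.4684, -0.2331, 0.1034]
eef_rot: [-179.9, 0.1, -175.6]
contact_force: [-10.6, 7.3, 31.1]
gripper_width: 0.0004
```

Run:
```python
from h import *
print(to(nest(3,.055,0,.30),-175.9),to(nest(3,.055,0,.245),-175.9))
```

```text
(array([-12.06,  29.91, -19.69]), 0.005) (array([-12.06,  29.92, -14.19]), 0.005)
```

drive_tool(
  plan="0 0 -6 0;0 0 -12 0;0 0 -20 0;0 0 -20 0;-6 15 -20 0;-12 30 -20 0;-12 30 -20 0;-12 30 -20 0",
)

```text
time_s: 6.05
tcp_pos: [0.5438, 0.0076, 0.3005]
eef_rot: [180.0, 0.0, -175.7]
contact_force: [1.4, 0.8, 0.5]
gripper_width: 0.0006
```

drive_tool(
  plan="0 0 0 0;0 0 0 0",
)

```text
time_s: 6.3
tcp_pos: [0.5433, 0.0059, 0.3]
eef_rot: [-180.0, -0.0, -175.6]
contact_force: [0.0, -0.1, 0.0]
gripper_width: 0.0004
```

Run:
```python
from h import *
print(to(nest(3,.055,0,.30),-175.9))
d=cap('side','s3')
def cr(c,x,y,w,h,s):
    return np.clip(cv2.resize(c['frame'][y:y+h,x:x+w,::-1],None,fx=s,fy=s,interpolation=cv2.INTER_CUBIC)*1.4,0,255).astype('uint8')
cv2.imwrite('pics/s3c.png',cr(d,230,80,150,200,3))
```

```text
(array([-2.76,  6.68, -0.  ]), 0.004)
```

View pics/s3c.png

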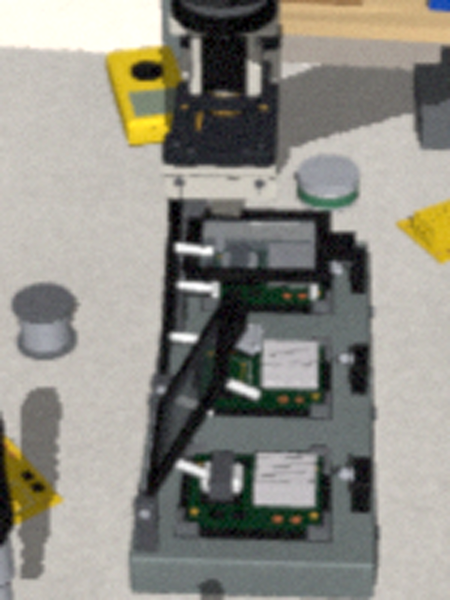

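drive_tool(
  plan="-2.8 6.7 0 0;-2.8 6.7 0 0;-2.8 6.7 0 0;-2.8 6.7 3 0;-2.8 6.7 5.3 0;-2.8 6.7 5.3 0",
)

```text
time_s: 7.1
tcp_pos: [0.5649, 0.0725, 0.2462]
eef_rot: [-179.9, -0.2, -175.8]
contact_force: [0.5, 0.6, -0.8]
gripper_width: 0.0006
```

```bash
python3 -c "
from h import *
arc(3,[1.1,1,.9,.8,.7,.6,.5,.4,.3,.2,.15,.1,.0,-.02])"
```

```text
1.1 [2.7 0.2 0.3]
1 [4.1 0.2 1. ]
0.9 [5.4 0.2 1.9]
0.8 [6.7 0.2 2.9]
0.7 [7.8 0.2 4.1]
0.6 [8.8 0.2 5.3]
0.5 [9.7 0.2 6.7]
0.4 [10.4  0.2  8.1]
0.3 [11.   0.2  9.6]
0.2 [11.5  0.2 11.1]
0.15 [11.7  0.2 11.9]
0.1 [11.8  0.2 12.7]
0.0 [11.9  0.2 14.3]
-0.02 [11.9  0.2 14.6]
```

drive_tool(
  plan="2.7 0.2 0.3 0;4.1 0.2 1 0;5.4 0.2 1.9 0;6.7 0.2 2.9 0;7.8 0.2 4.1 0;8.8 0.2 5.3 0;9.7 0.2 6.7 0;9.7 0.2 6.7 0",
)

```text
time_s: 8.1
tcp_pos: [0.4687, 0.0686, 0.1804]
eef_rot: [-180.0, -0.0, -175.7]
contact_force: [0.7, 0.3, 0.3]
gripper_width: 0.0005
```

drive_tool(
  plan="0.7 0 1.4 0;1.3 0 2.9 0;1.8 0 4.4 0;2.1 0 6 0;2.2 0 7 0;2.2 0 7.9 0;2.2 0 7.9 0",
)

```text
time_s: 8.98
tcp_pos: [0.4474, 0.0674, 0.1034]
eef_rot: [-180.0, -0.0, -175.7]
contact_force: [-13.6, 0.4, 30.0]
gripper_width: 0.0004
```

Run:
```python
from h import *
print(to(nest(2,-.025,0,.20),-175.9))
```

```text
(array([ -3.79, -15.16,  -9.65]), 0.004)
```

drive_tool(
  plan="0 0 -6 0;0 0 -9.6 0;-1 -4 -9.6 0;-3.8 -15.2 -9.6 0;-3.8 -15.2 -9.6 0;-3.8 -15.2 -9.6 0;-3.8 -15.2 -9.6 0",
  fingers=-0.45,
)

```text
time_s: 9.85
tcp_pos: [0.4965, -0.0815, 0.197]
eef_rot: [180.0, -0.0, -175.8]
contact_force: [-0.4, 0.8, -0.3]
gripper_width: 0.0618
```

drive_tool(
  plan="0 0 0 0;0 0 0 0",
)

```text
time_s: 10.1
tcp_pos: [0.4966, -0.0803, 0.1976]
eef_rot: [180.0, 0.0, -175.6]
contact_force: [0.3, 0.2, -0.3]
gripper_width: 0.0635
```

Run:
```python
from h import *
s=r.get_state();print(s['tcp_pos'],s['gripper_width'],to(nest(2,-.025,0,.20),-175.9))
c=cap('wrist','w4')
for p in [nest(2,-.05,.018,.079),nest(2,0,.018,.079),nest(2,0,-.018,.079),nest(2,-.05,-.018,.079)]: print(proj(c,p,True).round(1))
I=np.ascontiguousarray(c['frame'][:,:,::-1])
cv2.imwrite('pics/w4c.png',cv2.resize(I,None,fx=1.25,fy=1.25,interpolation=cv2.INTER_CUBIC))
```

```text
[ 0.49662804 -0.08025152  0.19764498] 0.06352315759484861 (array([ 0.  , -0.05, -0.24]), 0.005)
[334.4 168.2]
[333.2 221.1]
[294.4 220.9]
[293.6 168. ]
```

View pics/w4c.png

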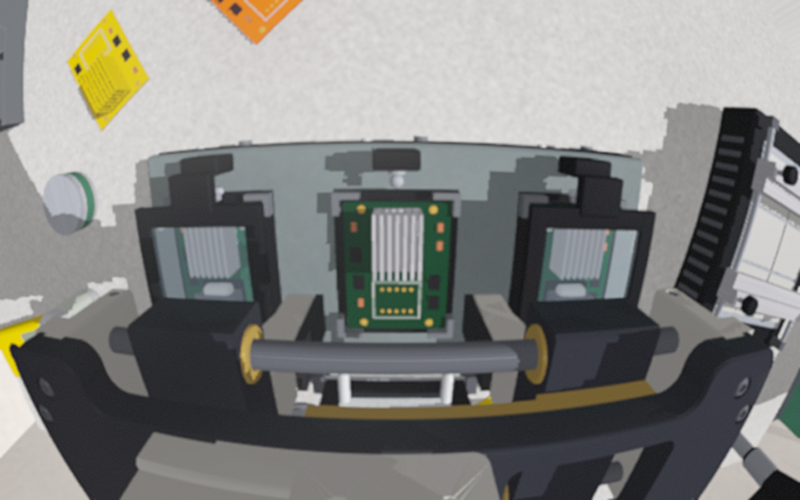

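drive_tool(
  plan="0 0.2 5 0;0 0.2 10 0;0 0.2 12 0;0 0.2 13 0;0 0.2 13 0;0 0.2 13 0",
)

```text
time_s: 10.9
tcp_pos: [0.4973, -0.079, 0.0685]
eef_rot: [180.0, 0.1, -175.7]
contact_force: [-0.2, 0.1, 0.3]
gripper_width: 0.0635
```

drive_tool(
  plan="0 0 0 0;0 0 0 0;0 0 0 0;0 0 0 0;0 0 0 0",
  fingers=1,
  squeeze=25,
)

```text
time_s: 11.52
tcp_pos: [0.4966, -0.0792, 0.0677]
eef_rot: [180.0, 0.0, -175.7]
contact_force: [-1.2, 0.3, 3.3]
gripper_width: 0.0357
```

drive_tool(
  plan="0 0 0.7 0;0 0 -0.7 0;0 0 -1.8 0;2 0 -3.3 0;4 0 -5 0;6 0 -8 0;6 0 -13 0;6 0 -13 0",
)

```text
time_s: 12.52
tcp_pos: [0.4388, -0.0835, 0.2015]
eef_rot: [180.0, 0.4, -175.7]
contact_force: [-0.1, -0.4, -2.1]
gripper_width: 0.0355
```

```bash
cat >> h.py <<'E'
YP=np.radians(-7.7);PX=np.array([np.cos(YP),np.sin(YP),0]);PY=np.array([-PX[1],PX[0],0])
def hold(x,y,z): return np.array([.465,.370,0])+PX*x+PY*y+np.array([0,0,z])
E
python3 - <<'E'
from h import *
print(to(hold(-.025,0,.20),172.3))
E
```

```text
(array([-3.58, 45.54,  0.2 ]), 0.21)
```

drive_tool(
  plan="-0.4 5 0 0.02;-0.8 10 0 0.05;-1.2 16 0 0.08;-1.7 22 0 0.11;-2.2 28 0 0.14;-2.7 34 0 0.17;-3.2 40 0 0.19;-3.5 43.5 0 0.21",
)

```text
time_s: 13.52
tcp_pos: [0.4384, 0.3551, 0.1964]
eef_rot: [-179.9, -0.0, 172.3]
contact_force: [0.4, -0.4, -1.5]
gripper_width: 0.036
```

drive_tool(
  plan="0 0 0 0;0 0 0 0;0 0 0 0",
)

```text
time_s: 13.9
tcp_pos: [0.439, 0.3517, 0.1974]
eef_rot: [-180.0, -0.0, 172.2]
contact_force: [-0.3, 0.2, -1.2]
gripper_width: 0.0356
```

Run:
```python
from h import *
print(r.get_state()['gripper_width'],r.get_state()['tcp_pos'],to(hold(-.025,0,.145),172.3))
```

```text
0.0356461940208651 [0.43902181 0.35165514 0.19739156] (array([0.17, 2.17, 5.24]), -0.002)
```

drive_tool(
  plan="0 1 1 0;0.2 2.2 3 0;0.2 2.2 5 0;0.2 2.2 5.2 0;0.2 2.2 5.2 0;0.2 2.2 5.2 0",
)

```text
time_s: 14.65
tcp_pos: [0.4405, 0.3751, 0.1464]
eef_rot: [179.9, 0.0, 172.2]
contact_force: [-0.2, 0.9, -2.2]
gripper_width: 0.0356
```

Run:
```python
from h import *
s=r.get_state();print(s['tcp_pos'],s['eef_rot'])
c=cap('wrist','w5');a=cap('top','t5');b=cap('side','s5')
print('lip front wrist',[proj(c,hold(-.059,y,.098),True).round(1) for y in(-.06,.06)],'board front',[proj(c,hold(-.055,y,.13),True).round(1) for y in(-.042,.042)])
def cr(c,x,y,w,h,s):
    return np.clip(cv2.resize(c['frame'][y:y+h,x:x+w,::-1],None,fx=s,fy=s,interpolation=cv2.INTER_CUBIC)*1.4,0,255).astype('uint8')
L=cr(c,140,40,340,240,2.35);print(L.shape)
cv2.imwrite('pics/w5c.png',L)
cv2.imwrite('pics/s5c.png',cr(b,230,240,180,150,4))
```

```text
[0.4404668  0.37511745 0.14638052] [1.79925642e+02 4.19748119e-02 1.72246742e+02]
lip front wrist [array([222.7, 177. ]), array([401. , 176.7])] board front [array([237.6, 196.3]), array([385.2, 196.1])]
(564, 799, 3)
```

View pics/w5c.png

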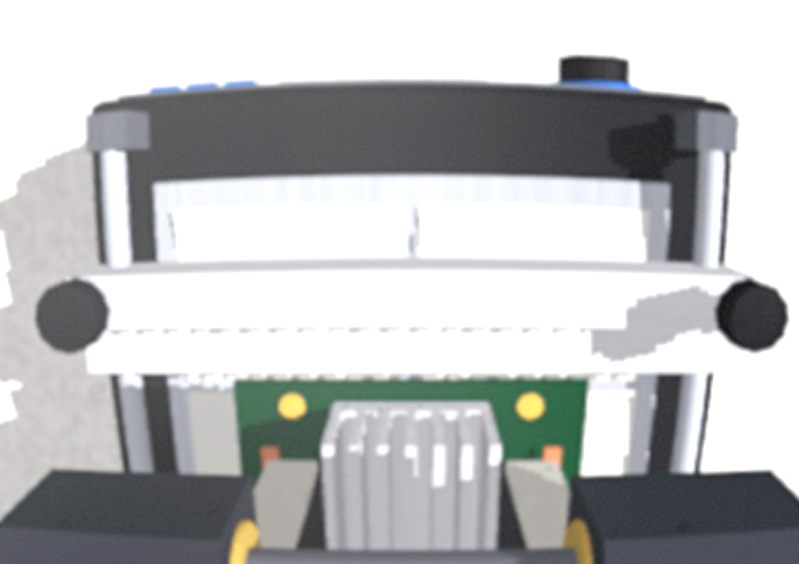

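Run:
```python
from h import *
c=np.load('/tmp/w5.npz');M=lambda u,v:(140+u/2.35,40+v/2.35)
for u,v in((72,314),(752,314)):
    print('knob hold-frame',[(lambda d:(d@PX*1e3,d@PY*1e3))(onz(c,*M(u,v),z,True)-hold(0,0,0)) for z in(.112,.12)])
for z in(.122,.126,.130,.134):
    P=[onz(c,*M(u,379),z,True)-hold(0,0,0) for u in(237,587)];print(z,'width',np.linalg.norm(P[1]-P[0])*1e3,[p@PX*1e3 for p in P],[p@PY*1e3 for p in P])
print('lip base/top/inner ledge edge',[(onz(c,*M(412,v),z,True)-hold(0,0,0))@PX*1e3 for v,z in((330,.09),(330,.098),(373,.09),(264,.098))])
```

```text
knob hold-frame [(np.float64(-65.18283489042537), np.float64(-92.04190894164151)), (np.float64(-66.91869009240891), np.float64(-87.96129423201516))]
knob hold-frame [(np.float64(-64.98743727262207), np.float64(97.19263424769744)), (np.float64(-66.73180913271555), np.float64(93.02521643235977))]
0.122 width 89.36297636790562 [np.float64(-49.47727251537892), np.float64(-49.35146100800929)] [np.float64(-42.31109537936673), np.float64(47.05179242533367)]
0.126 width 87.30325641570518 [np.float64(-50.75720832349328), np.float64(-50.63429663529348)] [np.float64(-41.299462294942664), np.float64(46.003707598843384)]
0.13 width 85.24353646350471 [np.float64(-52.03714413160769), np.float64(-51.917132262577724)] [np.float64(-40.28782921051861), np.float64(44.95562277235308)]
0.134 width 83.18381651130426 [np.float64(-53.317079939722056), np.float64(-53.19996788986192)] [np.float64(-39.27619612609454), np.float64(43.90753794586278)]
lip base/top/inner ledge edge [np.float64(-54.163356718620975), np.float64(-56.142308419338384), np.float64(-41.069777364592056), np.float64(-74.78539743049949)]
```

drive_tool(
  plan="0 0 1 0;0 0 2 0;0 0 2.7 0;0 0 3.2 0;0 0 3.5 0;0 0 3.7 0;0 0 3.7 0",
)

```text
time_s: 15.68
tcp_pos: [0.4401, 0.3748, 0.1085]
eef_rot: [180.0, 0.0, 172.3]
contact_force: [0.1, 0.2, -1.8]
gripper_width: 0.0357
```

Run:
```python
from h import *
s=r.get_state();print(s['tcp_pos'],s['contact_force'])
c=cap('wrist','w6')
cv2.imwrite('pics/w6c.png',np.clip(cv2.resize(c['frame'][80:280,180:450,::-1],None,fx=2.9,fy=2.9,interpolation=cv2.INTER_CUBIC)*.75,0,255).astype('uint8'))
```

```text
[0.44007971 0.37481596 0.10852092] [ 0.07962534  0.23271413 -1.8070891 ]
```

View pics/w6c.png

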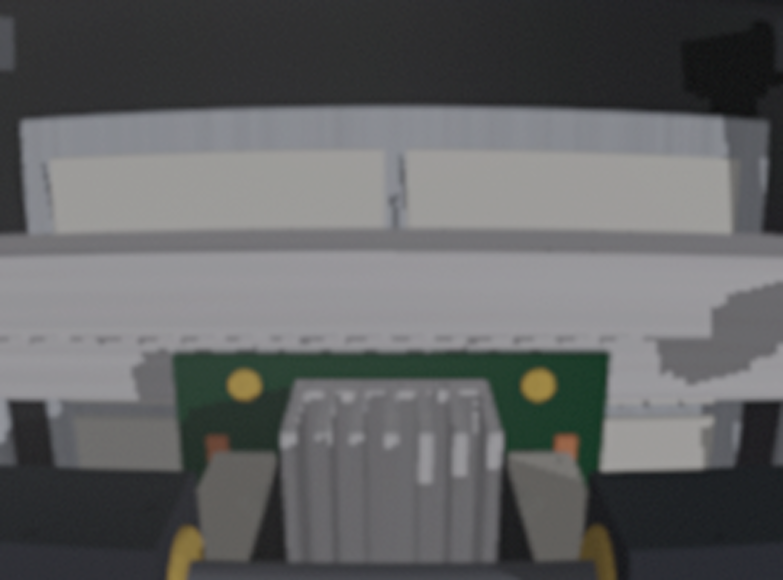

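drive_tool(
  plan="0 0 0.1 0;0 0 0.2 0;0 0 0.2 0;0 0 0.25 0;0 0 0.25 0",
)

```text
time_s: 16.35
tcp_pos: [0.4401, 0.3747, 0.106]
eef_rot: [-180.0, -0.0, 172.3]
contact_force: [-0.6, 1.3, -1.9]
gripper_width: 0.0357
```

drive_tool(
  plan="0 0 0.1 0;0 0 0.1 0;0 0 0.2 0;0 0 0.2 0",
)

```text
time_s: 16.85
tcp_pos: [0.44, 0.3747, 0.1039]
eef_rot: [-180.0, -0.0, 172.3]
contact_force: [-0.2, -0.0, -1.6]
gripper_width: 0.036
```

drive_tool(
  plan="0 0 0.1 0;0 0 0.1 0;0 0 0.15 0;0 0 0.15 0",
)

```text
time_s: 17.35
tcp_pos: [0.4401, 0.3748, 0.1029]
eef_rot: [180.0, 0.0, 172.3]
contact_force: [-2.6, -1.5, 4.5]
gripper_width: 0.0358
```

drive_tool(
  plan="0 0 0 0;0 0 0 0;0 0 0 0;0 0 0 0",
  fingers=-0.45,
)

```text
time_s: 17.85
tcp_pos: [0.4401, 0.3747, 0.1024]
eef_rot: [-180.0, -0.0, 172.2]
contact_force: [1.1, 0.2, 0.4]
gripper_width: 0.0627
```

drive_tool(
  plan="0 0 -2 0;0 0 -5 0;0 0 -9 0;0 0 -14 0;0 0 -14 0;0 0 -14 0",
)

```text
time_s: 18.6
tcp_pos: [0.4398, 0.3746, 0.2423]
eef_rot: [180.0, -0.0, 172.2]
contact_force: [-0.0, 0.0, -0.1]
gripper_width: 0.0637
```

drive_tool(
  plan="3 -6 0 0;6 -12 0 0;8 -16 0 0;8 -20 0 0;8 -20 0 0;8 -20 0 0",
)

```text
time_s: 19.35
tcp_pos: [0.3338, 0.1874, 0.242]
eef_rot: [-180.0, -0.0, 172.2]
contact_force: [0.4, -0.1, 0.4]
gripper_width: 0.0635
```

Run:
```python
from h import *
print(r.get_state()['tcp_pos'],r.get_state()['time_s'])
a=cap('top','t7');b=cap('side','s7')
a0=np.load('/tmp/top0.npz');b0=np.load('/tmp/side0.npz')
def cr(c,x,y,w,h,s):
    return np.clip(cv2.resize(c['frame'][y:y+h,x:x+w,::-1],None,fx=s,fy=s,interpolation=cv2.INTER_CUBIC)*1.3,0,255).astype('uint8')
L=cr(a,150,170,100,110,4);Rr=cr(b,240,150,160,240,2.4)
H=576;O=np.zeros((H,400+Rr.shape[1],3),'uint8');O[:440,:400]=L;O[:Rr.shape[0],400:]=Rr
cv2.imwrite('pics/f.png',O);print(O.shape)
# green board in holder
for n,c,box in(('top',a,(150,170,250,280)),('side',b,(240,285,400,395))):
    f=c['frame'].astype(int);m=((f[...,1]>f[...,0]+12)&(f[...,1]>f[...,2]+5)).astype('uint8')
    k=np.zeros_like(m);k[box[1]:box[3],box[0]:box[2]]=m[box[1]:box[3],box[0]:box[2]]
    cs=max(cv2.findContours(k,0,2)[0],key=cv2.contourArea);hull=cv2.convexHull(cs)
    q=cv2.approxPolyDP(hull,4,True)[:,0]
    print(n,cv2.contourArea(hull))
    for u,v in q:
        d=onz(c,u,v,.093)-hold(0,0,0);print((u,v),round(d@PX*1e3,1),round(d@PY*1e3,1))
# bystander change
for n,box in(('tin',(445,200,480,230)),('spool',(360,122,398,148)),('bottle',(455,160,482,182))):
    x0,y0,x1,y1=box;print(n,np.abs(a['frame'][y0:y1,x0:x1].astype(int)-a0['frame'][y0:y1,x0:x1]).mean().round(1))
```

```text
[0.33383599 0.18736133 0.242043  ] 19.35
(576, 784, 3)
top 737.5
(np.int32(211), np.int32(209)) 53.5 -39.2
(np.int32(209), np.int32(223)) 11.0 -39.1
(np.int32(180), np.int32(240)) -50.3 40.2
(np.int32(185), np.int32(206)) 52.7 39.9
side 1720.5
(np.int32(301), np.int32(314)) 53.1 -37.0
(np.int32(349), np.int32(330)) -52.3 -22.0
(np.int32(343), np.int32(357)) -53.3 42.6
(np.int32(291), np.int32(345)) 52.3 40.8
tin 26.4
spool 6.7
bottle 17.2
```

View pics/f.png

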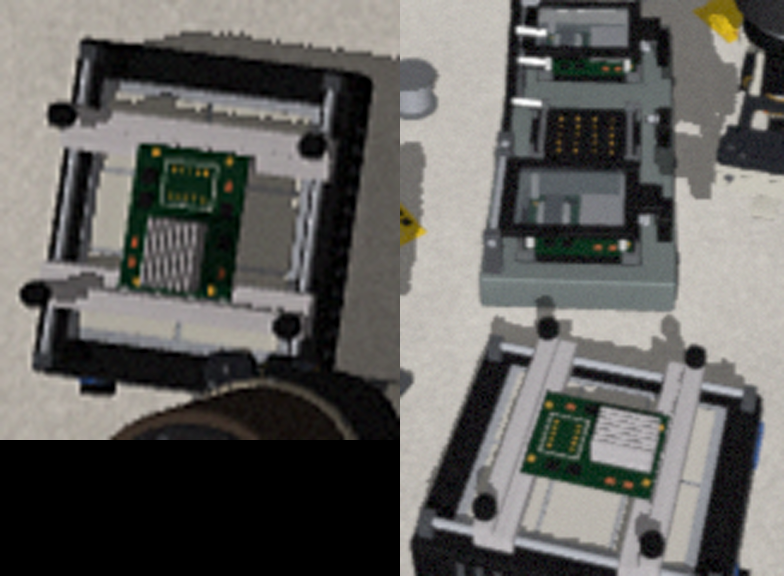

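Run:
```python
from h import *
b=np.load('/tmp/s7.npz');b0=np.load('/tmp/side0.npz')
for k in(1,3):
    for th in(0,.05,.1,.3):
        o=[]
        for s in(-.056,.056):
            p=proj(b,nest(k,.085-.146*np.cos(th)+.004*np.sin(th),s,.09+.146*np.sin(th)+.004));o.append([round(400+(p[0]-240)*2.4),round((p[1]-150)*2.4)])
        print(k,th,o)
for n,(x,y) in dict(tin=(339,139),spool=(245,186),bottle=(299,128)).items():
    T=b0['frame'][y-18:y+18,x-12:x+12];W=b['frame'][y-28:y+28,x-22:x+22]
    m=cv2.minMaxLoc(cv2.matchTemplate(W,T,cv2.TM_CCOEFF_NORMED));print(n,round(m[1],3),m[3][0]-10,m[3][1]-10)
```

```text
1 0 [[642, -2], [641, 52]]
1 0.05 [[641, -6], [641, 47]]
1 0.1 [[641, -11], [641, 42]]
1 0.3 [[636, -31], [636, 22]]
3 0 [[641, 158], [640, 233]]
3 0.05 [[641, 153], [640, 228]]
3 0.1 [[640, 148], [640, 223]]
3 0.3 [[635, 127], [634, 202]]
tin 0.436 8 -10
spool 0.997 0 0
bottle 0.667 0 1
```

Run:
```python
from h import *
b0=np.load('/tmp/side0.npz')
for nm in('s3','s5','s7'):
  b=np.load(f'/tmp/{nm}.npz')
  for n,(x,y) in dict(tin=(339,139),bottle=(299,128)).items():
    T=b0['frame'][y-9:y+9,x-12:x+12];W=b['frame'][y-19:y+19,x-22:x+22]
    m=cv2.minMaxLoc(cv2.matchTemplate(W,T,cv2.TM_CCOEFF_NORMED));print(nm,n,round(m[1],3),m[3][0]-10,m[3][1]-10)
print(r.get_state()['contact_force']);r.close_job()
```

```text
s3 tin 0.994 0 0
s3 bottle 0.107 4 -8
s5 tin 0.098 -10 -10
s5 bottle 0.5 -2 5
s7 tin 0.536 0 0
s7 bottle 0.635 0 10
[0.14164311 0.76064642 0.48733703]
the job is handed in; nothing more can be done
```

I handed the job in at about 19 s: the incomplete board (middle nest) lies in the preheater's holder, and the two complete boards are shut in. No verdict was reported.

- **Covers:** I pressed covers 1 and 3 down until the tips met the stop at about 30 N, 95 mm above the bench. In the last side picture both covers lie where a fully shut cover should project. Cover 2, on the emptied nest, still stands upright.
- **Board in the holder:** both the top and the side view put it within about 2 mm of the middle across the rails. It lies level and square with both ends on the ledges. It met the ledges at about 6 N and was released there without a drop.
- **Slip in handling:** when I began to lift the board, one row of my plan pushed down instead of up. The fingers slid about 5 mm lower on the cooler. The board stayed gripped and I allowed for this when placing it.
- **Spool, tin and bottle:** the spool had not moved in the last picture. The tin matched its starting place when last clearly seen, after cover 1 was shut. At the end the arm probably hid the tin, and the match was weak (0.54, no shift). The bottle's match was also poor and its check is inconclusive (0.64–0.67; one try gave 1 px of shift, the other 10 px at the edge of the search). The fingertips were planned to pass about 10 cm above it, and I saw no contact.

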